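# Make up a night-latch set and a gate set at the locksmith's bench

### The job

Make up the two lock sets in the grey kitting trays. In the tray where the night-latch case already lies, stand the round rim cylinder in the small, nearly square compartment and lay the keep in the oblong one beside it; in the other tray lay the brass padlock in the wide compartment and the hasp in the narrow one. The padlock is still held in the engraving fixture: lift the sprung hold-down until it stays up by itself, only then take the padlock out, and leave the hold-down up; every part should rest level on its compartment's floor, with the latch case still in its own.

Things in the scene. Friction and masses are not known exactly. Their poses are not given: they have to be found in the camera images.
- jig: engraving fixture, fixed: aluminium plate, x -85..95, y -50..50 mm, top at z 18 mm. Origin on the table, z up, +x roughly away from the robot. The padlock starts at about (-6, 0, 18) mm, shackle to +x, between side rails (inner faces y -28, 28) and stop pins (x -33), all 5 mm high. Hold-down hinge: axis along y through (70, 0, 52) mm, in steel cheeks (x 57..83, y -17..17, to z 62)
- clamp (a joint): hold-down arm of the fixture, rad: 0 = lying level on the padlock, grows as its free end is lifted, stop at 1.75 (just past upright, leaning away from the padlock). Over-centre spring: below about 1.1 it springs down again (about 3 N at the grip when down), beyond that it springs up to the stop and stays
- clamp_tip (a point): centre of the black grip at the arm's free end, 130 mm from the hinge axis. Grip 40 mm long (along the arm), 18 wide (along the hinge axis), 14 high. Down: at (-60, 0, 52) mm in the jig's frame, free air under it to the plate. The arm is a bar 14 mm wide, 8 high. Open: the grip's centre is 0.18 m, its upper end 0.20 m above the table
- padlock: brass padlock, steel shackle, lying flat, 0.28 kg. Origin: centre of the underside of the brass body, z up. Body 42 (x) x 50 (y) x 20 (z) mm; with the shackle it reaches from x -21 to 51 mm. Grip the body across y (50 mm)
- hasp: steel hasp folded on its staple, lying flat, 0.18 kg. Origin: underside, below the staple loop, z up. Plates 8 mm thick (knuckle 10), x -52..48, y -19..19 mm. The upright loop, a 9 mm round bar 30 mm long along x, 9 thick along y, top at z 34 mm, is pinched across y; the centre of mass is within 5 mm of it
- rim_cylinder: round brass rim cylinder standing on its face, 0.17 kg. Origin: centre of the underside, z up. Flange 34 mm across, 6 high; body 28 mm across from z 7 to 36 mm; on top a flat steel tailpiece 9 x 3 mm up to z 60 mm. Grip the 28 mm body
- keep: dark steel keep (strike box) of the night latch, lying on its base, 0.11 kg. Origin: centre of the underside, z up. 64 (x) x 27 (y) x 24 (z) mm; roller in its mouth on the +y side. Grip it across y (27 mm)
- latch_case: night-latch case, loose, 0.42 kg: dark steel box 62 (x) x 92 (y) x 26 mm, brass bolt to y = 60 mm, brass thumb-turn on top to z 43 mm. Origin: centre of the box's underside. Lies in the large compartment of tray_latch, axes roughly along the tray's, and stays there
- tray_latch: grey tray, fixed, 158 (x) x 164 (y) mm. Origin: centre of the underside, z up; floor at z 3 mm, rim and ribs to z 9, 4 wide. Inside: large compartment x -75..3, y -78..78 (latch case); nearly square one for the rim cylinder x 7..75, y 14..78 (centre 41, 46); oblong one for the keep, lengthwise along y, x 7..75, y -78..10 (centre 41, -34), about 33 mm free from centred keep to latch case
- tray_gate: grey tray, fixed, 144 (x) x 158 (y) mm. Origin: centre of the underside, z up; floor at z 3 mm, rim and rib to z 9, 4 wide. Two compartments, long along x: wide one for the padlock x -68..68, y -75..7 mm (centre 0, -34); narrow one for the hasp x -68..68, y 11..75 (centre 0, 43). Either end of the part may point either way
Not all that is in view belongs to the job. What is shaped like the padlock but black or pink is not meant. What is shaped like the hasp but brown or pink is not meant.

How it is judged:
By the outcome, as a careful person would: the job done as asked, in the order asked, and still so for the second after the job is handed in, with the robot touching nothing.
It also fails if it takes over 122 s, if anything falls off the work surface, if the arm or the gripper's body presses on something with over 40 N, if the wrist force passes 120 N, or if a joint passes its speed limit or range.

### The arm

A 7-joint arm with a two-finger parallel gripper is mounted at the origin on the work surface. World frame = base frame: x ahead of the robot, y to its left, z up, the work surface at z = 0. Lengths are in m, angles in rad, forces in N, time in s.
With the tool pointing down it reaches from about 0.4 to 0.875 m from the base axis. Payload 19.3 kg.
Tool frame: the origin (TCP) lies at the very end of the fingers, on their centre line; the grasp point (between the pads) lies 19 mm behind it; z points along the fingers, y is the direction in which the jaws open and shut (so a half turn about z gives the same grasp; the last joint's range is limited). The gripper opens to 85 mm and grips with 20 to 120 N. Pads are 22 mm wide; open, the fingers measure 114 mm over their backs; the gripper's body (76 mm by 85 mm) begins 54 mm behind the grasp point. The pads swing forward as they close: fully open they stand 13 mm farther back than shut.
Start: joints at [1.159, 0.521, -0.036, 1.599, 0.021, 1.021, -0.113], TCP at [0.209, -0.589, 0.196] pointing down, gripper open.
Joint ranges: [-2.91, 2.91], [-0.3, 2.13], [-1.5, 1.42], [0.17, 2.43], [-1.26, 4.41], [0.16, 1.93], [-2.52, 2.52]. Speed limits (rad/s): [1.89, 1.89, 2.39, 2.39, 3.01, 3.01, 3.01].

### API

Orientations are given as [roll, pitch, yaw] about the fixed x, y, z axes, in that order (R = Rz(yaw) Ry(pitch) Rx(roll)).
In Python, from workcell import bot, grab_frame, calibration, workorder gives the robot as it stands.
- The arm moves only by the tool move_arm, never from a script. Its arguments are lists of equal length, an entry for each row: "jaw": the closure in counts, from 0 (fully open) to 255 (shut); "dp": the shift along the tool's x, y, z in units of 800 mm (1.0 is 800 mm), a list of three; "rotation": the turn, a rotation vector about the tool's x, y, z in units of pi rad (1.0 is pi rad), a list of three. In form: {"jaw": [jaw, ...], "dp": [[dx, dy, dz], ...], "rotation": [[rx, ry, rz], ...]}. A call has 1 to 10 rows; each row shifts and turns the commanded pose from where the row before left it, along the tool's axes as they then stand; what a row does not reach is not made up. A row lasts 1/8 s, in which the tool goes at most 62.5 mm and 10.7 degrees, less where a joint would pass 70% of its speed; a pose out of reach is approached as far as the arm can. A call with a number of a shift or a turn outside -1 to 1 is refused whole. A call with a gripper value outside its range is refused whole. The fingers move at their own pace and stop on an object; "squeeze" is the grip in N (left out, the last holds). Time passes only in rows, so rows that do not move let the fingers close. It gives the time, the measured TCP pose, the force and the opening at its end, in the units of the state.
- bot.observe(): the state, without advancing time (a new reading comes with each control period).
- grab_frame(name): name is "scene" or "top" or "wrist"; returns the picture (480x640x3 uint8, blue, green, red); there is no depth.
- calibration(name): a dict with "camera_matrix" (3x3 intrinsics, pixels), "T" (4x4, takes a point from camera to world coordinates). Camera axes: x right, y down, z forward; pixel columns grow to the right and rows downward; lengths in m; the calibration is good to about 2 mm. A picture is of the moment at which its call begins: read the wrist's pose just before it. calibration takes no time and is no camera call; for the wrist camera it gives the pose at the moment of the call.
- workorder.job_done(): hands the job in, once; it reports no verdict.
The state is a dict: "clock": time; "qpos": joint angles; "qd": joint speeds; "joint_efforts": joint torques, N m; "position": TCP position; "tool_rot": TCP orientation; "force": force on the tool from outside, world axes, zero at the start; "moment": the same for the moment, N m; "grip_width": finger opening in m.
Only numpy, scipy, OpenCV 4.12 (cv2) and the standard library are available. Lean on these libraries where they do the work, as an engineer would, in place of code of your own. Each camera call takes 0.05 s, during which the arm holds its last target. There are 200 camera calls.

## Working session

There is one attempt and no reset: what is moved stays moved. The work goes in short steps, Python scripts to look and compute and a tool call to move; the robot and the scene stay as the last step left them, time stands still between calls to the robot, and variables do not carry over. Pictures are saved under pics/ and viewed, about 12 in all and at most 16, crops included, and the job is handed in when it is done.

Besides the shell and the picture viewer there is one more tool, called by a JSON object that holds its "fn" and its "kwargs", one argument or row to a line. move_arm: Moves the arm, as the interface text tells. Shifts and turns lie within -1 to 1; 1 stands for 800 mm of shift or pi rad of turn. Its arguments: {"type":"object","properties":{"jaw":{"type":"array","items":{"type":"number"}},"dp":{"type":"array","items":{"type":"array","items":{"type":"number","minimum":-1,"maximum":1}}},"rotation":{"type":"array","items":{"type":"array","items":{"type":"number","minimum":-1,"maximum":1}}},"squeeze":{"type":"number"}},"required":["jaw","dp","rotation"]}

```bash
mkdir -p pics; ls; python3 - <<'E'
from workcell import bot, grab_frame, calibration
import cv2, numpy as np
np.set_printoptions(precision=4,suppress=True)
print(bot.observe())
for n in("scene","top"):
    im=grab_frame(n); cv2.imwrite(f"pics/{n}0.png",im); c=calibration(n); print(n,c["camera_matrix"],c["T"])
E
```

```text
pics
{'clock': 0.0, 'qpos': array([ 1.1588,  0.522 , -0.0363,  1.6   ,  0.0212,  1.0211, -0.1128]), 'qd': array([ 0.0011, -0.0017,  0.0008, -0.0015, -0.0009,  0.0007, -0.0022]), 'joint_efforts': array([  0.0005, -92.7118,   1.9804, -36.9943,   0.0181,   0.0079,
         0.    ]), 'position': array([ 0.2093, -0.5885,  0.195 ]), 'tool_rot': array([-3.1404,  0.0001,  0.3418]), 'force': array([-0.6668, -0.6556,  0.0915]), 'moment': array([0.0221, 0.0043, 0.0253]), 'grip_width': 0.08532040514624697}
scene [[458.7742   0.     319.4243]
 [  0.     458.7742 235.9189]
 [  0.       0.       1.    ]] [[ 0.1708  0.7365 -0.6545  1.112 ]
 [ 0.9853 -0.1274  0.1138  0.0012]
 [ 0.0004 -0.6643 -0.7475  0.8181]
 [ 0.      0.      0.      1.    ]]
top [[466.4367   0.     310.9206]
 [  0.     466.4367 234.0158]
 [  0.       0.       1.    ]] [[ 0.0053 -0.9958  0.0918  0.3789]
 [-1.     -0.0053  0.0007  0.1143]
 [-0.0002 -0.0918 -0.9958  1.277 ]
 [ 0.      0.      0.      1.    ]]
```

View pics/top0.png

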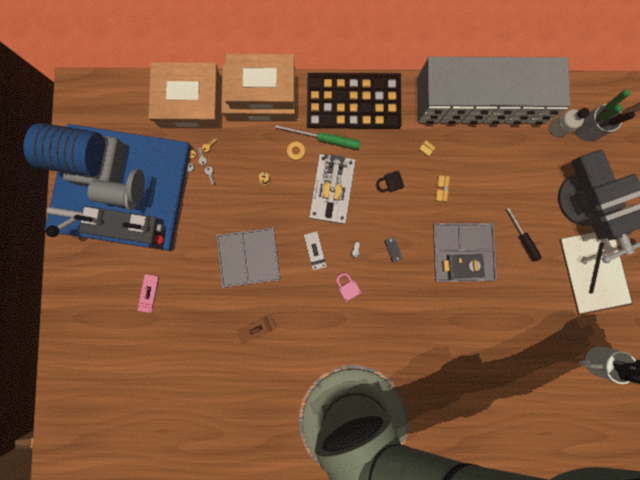

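View pics/scene0.png

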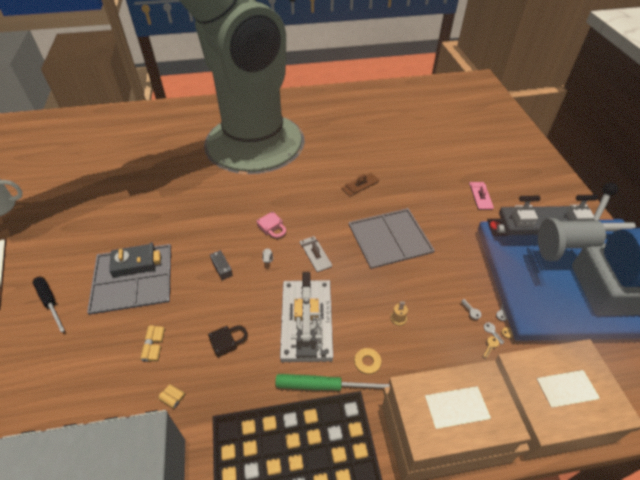

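The top view shows the jig at (332,188), the latch tray at (464,252) and the gate tray at (248,257). It also shows the hasp (316,250), keep (393,250) and rim cylinder (264,178). Next is an enlarged crop, plus helpers.

```bash
cat > h.py <<'E'
from workcell import bot, grab_frame, calibration, workorder
import cv2, numpy as np
from scipy.spatial.transform import Rotation as Ro
np.set_printoptions(precision=4,suppress=True)
def ray(c,uv):
    K,T=c["camera_matrix"],c["T"]; d=T[:3,:3]@np.linalg.solve(K,[uv[0],uv[1],1.]); return T[:3,3],d
def onz(c,uv,z):
    o,d=ray(c,uv); return o+d*(z-o[2])/d[2]
def proj(c,p):
    q=np.linalg.inv(c["T"])@np.append(p,1); q=c["camera_matrix"]@q[:3]; return q[:2]/q[2]
def shot(name,fn):
    c=calibration(name); im=grab_frame(name); cv2.imwrite(f"pics/{fn}.png",im); np.savez(f"pics/{fn}.npz",**c); return c,im
def load(fn): return dict(np.load(f"pics/{fn}.npz")),cv2.imread(f"pics/{fn}.png")
def plan(wps,p=None,rot=None,step=.06,turn=10.):
    """wps: list of (x,y,z,yaw_deg) tool-down TCP poses; prints rows of move_arm"""
    s=bot.observe(); p=np.array(s["position"]) if p is None else np.array(p)
    R=Ro.from_euler('xyz',s["tool_rot"]) if rot is None else rot
    out=[];tu=[]
    for w in wps:
        q=np.array(w[:3]); G=Ro.from_euler('xyz',[180,0,w[3]],degrees=True)
        rv=(R.inv()*G).as_rotvec(); n=max(1,int(np.ceil(max(np.linalg.norm(q-p)/step,np.degrees(np.linalg.norm(rv))/turn)-1e-6)))
        for i in range(n):
            a=p+(q-p)*i/n; b=p+(q-p)*(i+1)/n; Ri=R*Ro.from_rotvec(rv*i/n)
            out.append(list(map(float,np.round(Ri.inv().apply(b-a)/.8,4)))); tu.append([round(float(v),4)+0. for v in rv/n/np.pi])
        out.append('|');tu.append('|');p,R=q,G
    print("dp",str(out).replace(" ","")); print("rot",str(tu).replace(" ",""))
E
python3 - <<'E'
from h import *
c,im=calibration("top"),cv2.imread("pics/top0.png"); np.savez("pics/top0.npz",**c)
cv2.imwrite("pics/top0c.png",cv2.resize(im[130:300,205:505],None,fx=2.66,fy=2.66,interpolation=cv2.INTER_CUBIC))
for n,uv,z in [("jig",(332,188),.018),("latchtray",(464,252),.005),("gate",(248,257),.005),("hasp",(316,250),.01),("keep",(393,250),.024),("cyl",(264,178),.04)]: print(n,onz(c,uv,z))
E
```

```text
jig [0.6216 0.0582 0.018 ]
latchtray [ 0.449  -0.3027  0.005 ]
gate [0.4322 0.2864 0.005 ]
hasp [0.452  0.1012 0.01  ]
keep [ 0.4523 -0.1057  0.024 ]
cyl [0.6437 0.2424 0.04  ]
```

View pics/top0c.png

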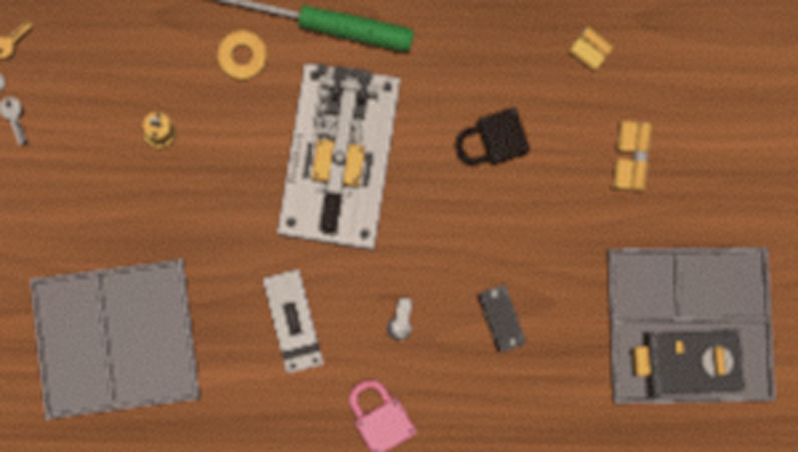

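```bash
python3 - <<'E'
from h import *
c,im=load("top0")
f=lambda p,z: onz(c,((p[0]+.5)/2.66-.5+205,(p[1]+.5)/2.66-.5+130),z)
def quad(n,ps,z):
    P=np.array([f(p,z) for p in ps]); m=P.mean(0); print(n,P[:,:2].tolist(),"c",m)
    print(" len",[np.linalg.norm(P[i]-P[(i+1)%4]).round(4) for i in range(4)],"yaw", np.degrees(np.arctan2(*( (P[0]+P[1]-P[2]-P[3])[[1,0]]))))
quad("jig",[(305,64),(400,77),(374,248),(277,234)],.018)
quad("gate",[(31,280),(182,261),(199,398),(48,418)],.009)
quad("latch",[(608,249),(767,248),(774,401),(613,403)],.009)
quad("hasp",[(263,277),(299,270),(323,364),(289,372)],.008)
quad("keep",[(478,293),(504,287),(524,345),(500,351)],.024)
print("cyl",f((157,120),.05),f((157,133),.005)); print("black tip",f((331,213),.059))
w=calibration("wrist"); print(w["camera_matrix"],w["T"]); T=np.eye(4); s=bot.observe(); T[:3,:3]=Ro.from_euler('xyz',s["tool_rot"]).as_matrix();T[:3,3]=s["position"]; print(np.linalg.inv(T)@w["T"])
E
```

```text
jig [[0.7170097864220296, 0.09318004874703076], [0.7038029837426767, -0.005135520524282386], [0.5256365266934003, 0.02201857938522038], [0.5395187163968301, 0.1211591216468275]] c [0.6215 0.0578 0.018 ]
 len [np.float64(0.0992), np.float64(0.1802), np.float64(0.1001), np.float64(0.1797)] yaw -8.811717186254633
gate [[0.49178121746213194, 0.37336622929814456], [0.5122008679649865, 0.21866655142584643], [0.37217985509417356, 0.19958953800357118], [0.3511483486101465, 0.35273408416315605]] c [0.4318 0.2861 0.009 ]
 len [np.float64(0.156), np.float64(0.1413), np.float64(0.1546), np.float64(0.1421)] yaw 8.053210904876222
latch [[0.52691922342402, -0.21928167830258516], [0.5288163677428352, -0.3828150891884122], [0.37224122630450546, -0.3851527342688898], [0.36935005674395843, -0.2214076433640676]] c [ 0.4493 -0.3022  0.009 ]
 len [np.float64(0.1635), np.float64(0.1566), np.float64(0.1638), np.float64(0.1576)] yaw 0.8140488532634473
hasp [[0.4962214418556601, 0.135339164462596], [0.5036409798064025, 0.09839197455476731], [0.4073797657072596, 0.07350588528879211], [0.39905440326033875, 0.10
[... 226 characters left out ...]
.10922143290409025], [0.4272239871274628, -0.1287508391336487], [0.4210484925510545, -0.10446959057823102]] c [ 0.4534 -0.1063  0.024 ]
 len [np.float64(0.0271), np.float64(0.0618), np.float64(0.0251), np.float64(0.0624)] yaw 19.360598947965467
cyl [0.6502 0.2422 0.05  ] [0.6464 0.2467 0.005 ]
black tip [0.5555 0.0676 0.059 ]
[[429.5936   0.     320.1751]
 [  0.     429.5936 240.589 ]
 [  0.       0.       1.    ]] [[ 0.3357 -0.8912 -0.3049  0.2878]
 [-0.942  -0.3181 -0.1074 -0.5608]
 [-0.0013  0.3233 -0.9463  0.3743]
 [ 0.      0.      0.      1.    ]]
[[ 0.0006 -0.9463 -0.3232  0.0832]
 [ 1.      0.0007 -0.0001 -0.    ]
 [ 0.0003 -0.3232  0.9463 -0.1792]
 [ 0.      0.      0.      1.    ]]
```

```bash
python3 - <<'E'
from h import *
plan([(.50,-.04,.26,-8.8),(.557,.068,.16,-8.8)],step=.0615)
E
```

```text
dp [[0.052,-0.0477,-0.0073],[0.0498,-0.05,-0.0073],[0.0475,-0.0522,-0.0073],[0.0451,-0.0542,-0.0073],[0.0426,-0.0562,-0.0073],[0.0401,-0.0581,-0.0073],[0.0374,-0.0598,-0.0074],[0.0347,-0.0614,-0.0074],[0.0319,-0.0629,-0.0074],[0.029,-0.0643,-0.0074],[0.0261,-0.0655,-0.0074],'|',[0.0166,-0.0481,0.0417],[0.0166,-0.0481,0.0417],[0.0166,-0.0481,0.0417],'|']
rot [[0.0,0.0,0.0143],[0.0,0.0,0.0143],[0.0,0.0,0.0143],[0.0,0.0,0.0143],[0.0,0.0,0.0143],[0.0,0.0,0.0143],[0.0,0.0,0.0143],[0.0,0.0,0.0143],[0.0,0.0,0.0143],[0.0,0.0,0.0143],[0.0,0.0,0.0143],'|',[0.0,0.0,0.0],[0.0,0.0,0.0],[0.0,0.0,0.0],'|']
```

{"fn": "move_arm", "kwargs": {
  "jaw": [0,0,0,0,0,0,0,0,0,0],
  "dp": [
    [0.052,-0.048,-0.007],
    [0.05,-0.05,-0.007],
    [0.0475,-0.052,-0.007],
    [0.045,-0.054,-0.007],
    [0.0425,-0.056,-0.007],
    [0.04,-0.058,-0.007],
    [0.037,-0.06,-0.007],
    [0.035,-0.061,-0.007],
    [0.032,-0.063,-0.007],
    [0.029,-0.064,-0.007]
  ],
  "rotation": [
    [0,0,0.0143],
    [0,0,0.0143],
    [0,0,0.0143],
    [0,0,0.0143],
    [0,0,0.0143],
    [0,0,0.0143],
    [0,0,0.0143],
    [0,0,0.0143],
    [0,0,0.0143],
    [0,0,0.0143]
  ],
  "squeeze": 40
}}

```text
clock: 1.35
position: [0.4738, -0.089, 0.2518]
tool_rot: [3.142, 0.0, -0.109]
force: [1.2, -1.4, -0.4]
grip_width: 0.0856
```

```bash
python3 - <<'E'
from h import *
print(bot.observe()["position"],bot.observe()["qd"])
plan([(.557,.068,.16,-8.8)],step=.0615)
E
```

```text
[ 0.4738 -0.089   0.2518] [-0.7306  0.1546 -0.2089 -0.3249  0.0847  0.1803 -1.3195]
dp [[0.0205,-0.0516,0.0287],[0.0199,-0.0518,0.0287],[0.0193,-0.052,0.0287],[0.0188,-0.0522,0.0287],'|']
rot [[0.0,0.0,0.0035],[0.0,0.0,0.0035],[0.0,0.0,0.0035],[0.0,0.0,0.0035],'|']
```

{"fn": "move_arm", "kwargs": {
  "jaw": [0,0,0,0,0,0],
  "dp": [
    [0.0205,-0.0515,0.0287],
    [0.02,-0.052,0.0287],
    [0.019,-0.052,0.0287],
    [0.019,-0.052,0.0287],
    [0,0,0],
    [0,0,0]
  ],
  "rotation": [
    [0,0,0.0035],
    [0,0,0.0035],
    [0,0,0.0035],
    [0,0,0.0035],
    [0,0,0],
    [0,0,0]
  ]
}}

```text
clock: 2.1
position: [0.5559, 0.0658, 0.1596]
tool_rot: [3.141, 0.001, -0.151]
force: [0.1, -0.6, 0.2]
grip_width: 0.0854
```

```bash
python3 - <<'E'
from h import *
s=bot.observe();print(s["position"],s["tool_rot"])
c,im=shot("wrist","w1")
R=Ro.from_euler('z',-8.8,degrees=True); J=np.array([.6166,.0586,0])
for p in [(-85,-50,18),(-85,50,18),(-60,0,59),(-80,0,59),(-60,9,59),(-60,-9,59),(-27,28,23),(95,50,18)]:
    q=proj(c,J+R.apply(np.array(p)/1e3)); print(p,q); cv2.circle(im,tuple(int(v) for v in q.round()),3,(0,0,255),1)
cv2.imwrite("pics/w1a.png",im)
E
```

```text
[0.5559 0.0658 0.1596] [ 3.1411  0.0006 -0.1515]
(-85, -50, 18) [380.8386 237.6817]
(-85, 50, 18) [253.8107 237.3413]
(-60, 0, 59) [316.9468 221.7334]
(-80, 0, 59) [316.9394 249.4394]
(-60, 9, 59) [303.6738 221.6976]
(-60, -9, 59) [330.2194 221.7692]
(-27, 28, 23) [279.0983 164.4772]
(95, 50, 18) [240.7202 -24.7577]
```

View pics/w1a.png

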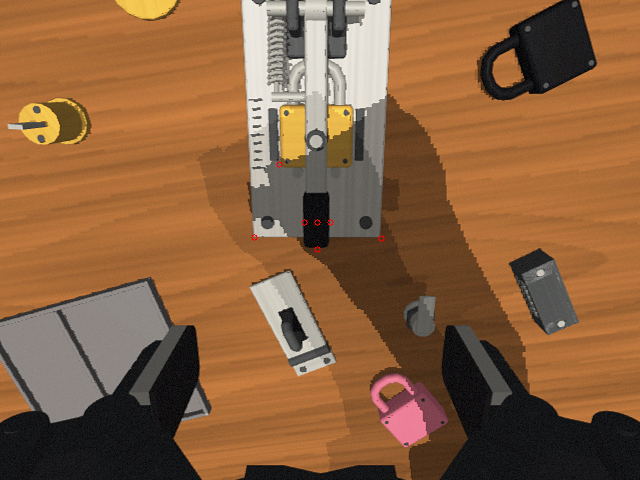

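The wrist view matches the predicted jig, with the grip at (317,222). The cylinder is visible at about (65,122), the hasp at (290,325) and the keep at (545,292). Next: descend and pinch the grip.

{"fn": "move_arm", "kwargs": {
  "jaw": [0,0,0,0,255,255,255,255,255],
  "dp": [
    [0.0015,-0.0025,0.053],
    [0,0,0.053],
    [0,0,0.052],
    [0,0,0],
    [0,0,0],
    [0,0,0],
    [0,0,0],
    [0,0,0],
    [0,0,0]
  ],
  "rotation": [
    [0,0,0],
    [0,0,0],
    [0,0,0],
    [0,0,0],
    [0,0,0],
    [0,0,0],
    [0,0,0],
    [0,0,0],
    [0,0,0]
  ],
  "squeeze": 40
}}

```text
clock: 3.28
position: [0.5578, 0.0681, 0.0335]
tool_rot: [-3.142, -0.0, -0.152]
force: [0.5, 0.4, -0.2]
grip_width: -0.0001
```

```bash
python3 - <<'E'
from h import *
s=bot.observe();print(s)
# arc in tool frame (tool x = jig x, z down)
th=np.linspace(0,1.6,15); P=.130*np.c_[-np.cos(th),-np.sin(th)]; print((np.diff(P,axis=0)/.8).round(4).tolist())
E
```

```text
{'clock': 3.275, 'qpos': array([-0.0747,  0.6516, -0.2126,  1.8808,  0.2185,  0.6313, -2.1444]), 'qd': array([-0.0001,  0.0039,  0.0007,  0.0019, -0.0007,  0.    , -0.0017]), 'joint_efforts': array([  0.0525, -92.9356,  -2.0041, -25.0869,   0.0107,   0.0074,
         0.0026]), 'position': array([0.5578, 0.0681, 0.0335]), 'tool_rot': array([-3.1415, -0.0002, -0.1515]), 'force': array([ 0.4602,  0.3974, -0.1589]), 'moment': array([ 0.0052,  0.0045, -0.0149]), 'grip_width': -0.00013491978067976023}
[[0.0011, -0.0185], [0.0032, -0.0183], [0.0052, -0.0178], [0.0072, -0.0171], [0.0091, -0.0162], [0.0109, -0.015], [0.0126, -0.0137], [0.014, -0.0122], [0.0153, -0.0105], [0.0164, -0.0087], [0.0173, -0.0067], [0.018, -0.0047], [0.0184, -0.0026], [0.0186, -0.0005]]
```

```bash
python3 - <<'E'
from h import *
c,im=shot("wrist","w2"); c2,i2=shot("scene","s2")
print(proj(c2,[.5573,.0678,.052]),proj(c,[.5573,.0678,.052]))
u,v=proj(c2,[.5573,.0678,.052]).astype(int)
cv2.imwrite("pics/m2.png",np.hstack([cv2.resize(im[100:400,170:470],(400,400)),cv2.resize(i2[v-80:v+80,u-80:u+80],(400,400))]))
E
```

```text
[305.1281 280.622 ] [320.8353 305.7746]
```

View pics/m2.png

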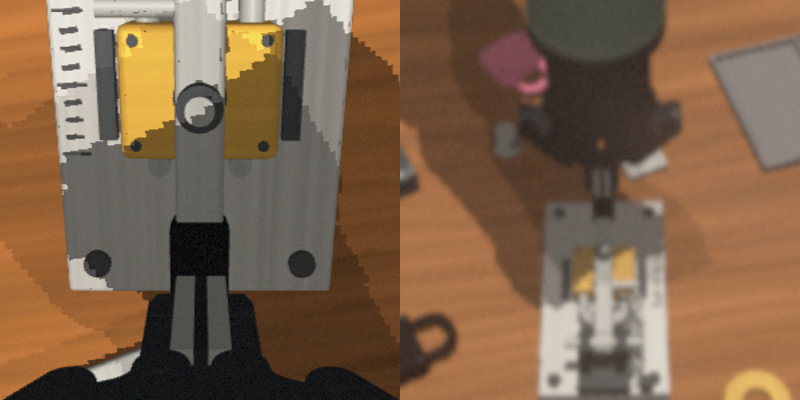

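```bash
python3 - <<'E'
from h import *
c,im=load("w2")
cv2.imwrite("pics/m3.png",cv2.resize(im[250:480,200:440],None,fx=2.5,fy=2.5,interpolation=cv2.INTER_NEAREST))
E
```

```text
(no output)
```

View pics/m3.png

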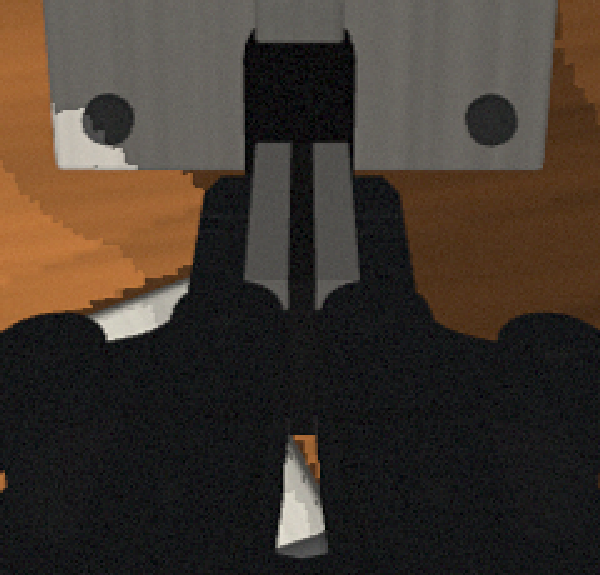

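{"fn": "move_arm", "kwargs": {
  "jaw": [255,255,255],
  "dp": [
    [0.0005,0,-0.009],
    [0.0005,0,-0.009],
    [0,0,0]
  ],
  "rotation": [
    [0,0,0],
    [0,0,0],
    [0,0,0]
  ]
}}

```text
clock: 3.75
position: [0.559, 0.068, 0.0486]
tool_rot: [-3.141, -0.001, -0.152]
force: [-0.8, -0.0, -0.3]
grip_width: -0.0005
```

```bash
python3 - <<'E'
from h import *
s=bot.observe();print(s["position"],s["force"],s["moment"],s["grip_width"])
c,im=shot("wrist","w3"); c2,im2=load("w2")
cv2.imwrite("pics/m4.png",np.hstack([cv2.resize(x[150:400,220:420],None,fx=2,fy=2) for x in (im2,im)]))
E
```

```text
[0.559  0.068  0.0486] [-0.8413 -0.0067 -0.3293] [-0.0103 -0.0085 -0.0172] -0.0004784871484406955
```

View pics/m4.png

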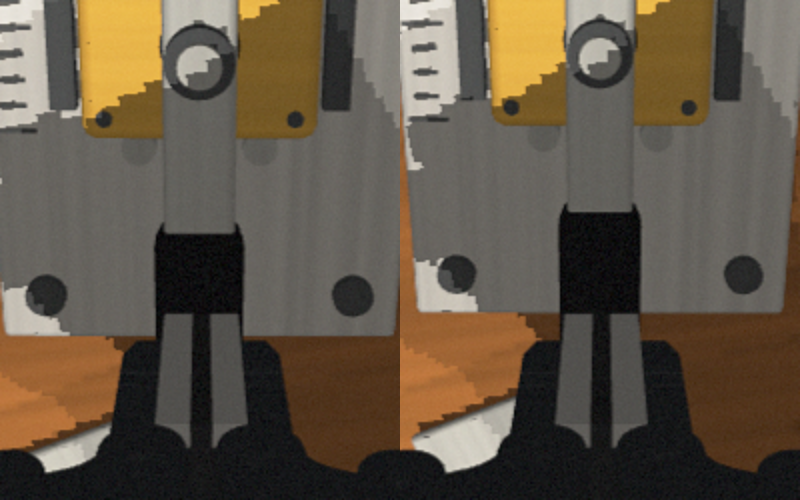

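The finger ends stay at the same image row (307) in both views, so they ended above the grip: the real fingertips may lie farther back than the reported TCP. I'll check this by touching the bare table.

{"fn": "move_arm", "kwargs": {
  "jaw": [255,255,255,255,255],
  "dp": [
    [0,0,-0.025],
    [-0.056,0.025,0],
    [0,0,0.035],
    [0,0,0.032],
    [0,0,0]
  ],
  "rotation": [
    [0,0,0],
    [0,0,0],
    [0,0,0],
    [0,0,0],
    [0,0,0]
  ]
}}

```text
clock: 4.42
position: [0.51, 0.0549, 0.013]
tool_rot: [3.141, 0.003, -0.151]
force: [0.2, -0.3, 1.0]
grip_width: 0.0002
```

```bash
python3 - <<'E'
from h import *
s=bot.observe();print(s["position"],s["force"])
c,im=shot("wrist","w4"); cs,i5=shot("scene","s4")
u,v=proj(cs,s["position"]).astype(int); print(u,v, proj(c,s["position"]))
cv2.imwrite("pics/m5.png",np.hstack([cv2.resize(im[200:440,200:440],(400,400)),cv2.resize(i5[v-50:v+50,u-50:u+50],(400,400))]))
E
```

```text
[0.51   0.0549 0.013 ] [ 0.172  -0.3062  1.0408]
296 274 [319.9401 286.1203]
```

View pics/m5.png

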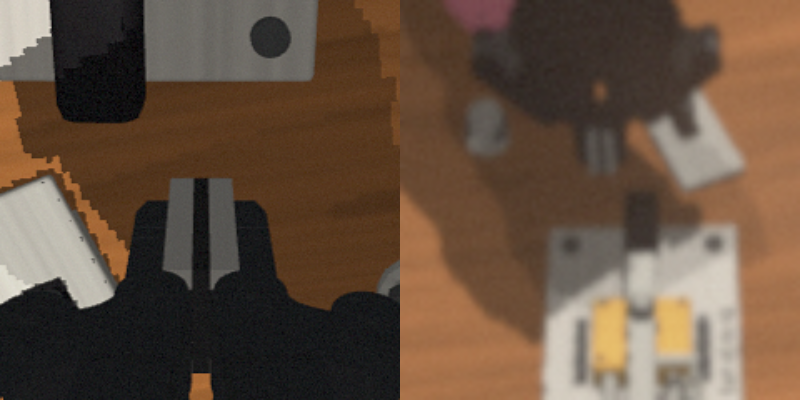

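{"fn": "move_arm", "kwargs": {
  "jaw": [255,255,255,255,255],
  "dp": [
    [0,0,0.01],
    [0,0,0.005],
    [0,0,0.0025],
    [0,0,0],
    [0,0,0]
  ],
  "rotation": [
    [0,0,0],
    [0,0,0],
    [0,0,0],
    [0,0,0],
    [0,0,0]
  ]
}}

```text
clock: 5.15
position: [0.5113, 0.055, 0.0003]
tool_rot: [-3.142, -0.0, -0.152]
force: [0.6, 0.4, 0.4]
grip_width: -0.0
```

```bash
python3 - <<'E'
from h import *
s=bot.observe();print(s["position"],s["force"])
cs,_=load("s4"); p=np.array([.51,.0549,.013])
for h in (0,.01,.015,.02,.025,.03): print(h,proj(cs,p+[0,0,h]),proj(cs,p+[.011,0,h]))
E
```

```text
[0.5113 0.055  0.0003] [0.5797 0.3955 0.4115]
0 [296.4375 274.6687] [297.1379 278.686 ]
0.01 [296.2666 271.8953] [296.971  275.9228]
0.015 [296.1801 270.493 ] [296.8866 274.5254]
0.02 [296.093  269.0799] [296.8015 273.1174]
0.025 [296.0052 267.6562] [296.7158 271.6986]
0.03 [295.9168 266.2215] [296.6294 270.2689]
```

{"fn": "move_arm", "kwargs": {
  "jaw": [255,255,255,255],
  "dp": [
    [0,0,0.01],
    [0,0,0.01],
    [0,0,0.003],
    [0,0,0]
  ],
  "rotation": [
    [0,0,0],
    [0,0,0],
    [0,0,0],
    [0,0,0]
  ]
}}

```text
clock: 5.65
position: [0.511, 0.055, -0.0185]
tool_rot: [3.141, 0.0, -0.151]
force: [0.5, 0.1, 0.1]
grip_width: -0.0001
```

{"fn": "move_arm", "kwargs": {
  "jaw": [255,255,255],
  "dp": [
    [0,0,0.0045],
    [0,0,0.0045],
    [0,0,0]
  ],
  "rotation": [
    [0,0,0],
    [0,0,0],
    [0,0,0]
  ]
}}

```text
clock: 6.02
position: [0.511, 0.0549, -0.0257]
tool_rot: [3.141, 0.0, -0.151]
force: [-1.2, -0.1, 0.3]
grip_width: -0.0001
```

{"fn": "move_arm", "kwargs": {
  "jaw": [255,255,255],
  "dp": [
    [0,0,0.0035],
    [0,0,0.0035],
    [0,0,0]
  ],
  "rotation": [
    [0,0,0],
    [0,0,0],
    [0,0,0]
  ]
}}

```text
clock: 6.4
position: [0.511, 0.055, -0.0313]
tool_rot: [3.141, 0.0, -0.151]
force: [0.4, -0.0, -0.0]
grip_width: 0.0002
```

{"fn": "move_arm", "kwargs": {
  "jaw": [255,255,255,255],
  "dp": [
    [0,0,0.003],
    [0,0,0.003],
    [0,0,0.0025],
    [0,0,0]
  ],
  "rotation": [
    [0,0,0],
    [0,0,0],
    [0,0,0],
    [0,0,0]
  ]
}}

```text
clock: 6.9
position: [0.5114, 0.055, -0.0359]
tool_rot: [3.141, -0.001, -0.152]
force: [-15.0, -0.5, 59.0]
grip_width: 0.0001
```

The tip touches the table at a reported z of about -0.0355, so the real fingertips are 35.5 mm behind the reported TCP, with about 2–3 mm of x offset. I'll use that from now on.

```bash
python3 - <<'E'
from h import *
plan([(.511,.055,.07,-8.8),(.5595,.0676,.07,-8.8),(.5595,.0676,-.005,-8.8)])
E
```

```text
dp [[-0.0002,0.0,-0.0662],[-0.0002,0.0,-0.0662],'|',[0.0575,-0.0248,-0.0],'|',[-0.0,-0.0,0.0469],[-0.0,-0.0,0.0469],'|']
rot [[0.0001,-0.0002,0.0003],[0.0001,-0.0002,0.0003],'|',[0.0,0.0,0.0],'|',[0.0,0.0,0.0],[0.0,0.0,0.0],'|']
```

{"fn": "move_arm", "kwargs": {
  "jaw": [255,0,0,0,0,0,255,255,255,255],
  "dp": [
    [0,0,-0.068],
    [0,0,-0.068],
    [0.0575,-0.025,0],
    [0,0,0.047],
    [0,0,0.047],
    [0,0,0],
    [0,0,0],
    [0,0,0],
    [0,0,0],
    [0,0,0]
  ],
  "rotation": [
    [0,0,0],
    [0,0,0],
    [0,0,0],
    [0,0,0],
    [0,0,0],
    [0,0,0],
    [0,0,0],
    [0,0,0],
    [0,0,0],
    [0,0,0]
  ],
  "squeeze": 40
}}

```text
clock: 8.15
position: [0.5601, 0.0682, -0.0035]
tool_rot: [-3.141, -0.001, -0.151]
force: [-1.6, -1.7, 8.9]
grip_width: 0.0171
```

Gripped, with the width at 17 mm. Now lifting along the arc.

{"fn": "move_arm", "kwargs": {
  "jaw": [255,255,255,255,255,255,255,255,255,255],
  "dp": [
    [0.001,0,-0.0185],
    [0.003,0,-0.018],
    [0.005,0,-0.018],
    [0.007,0,-0.017],
    [0.009,0,-0.016],
    [0.011,0,-0.015],
    [0.0125,0,-0.0135],
    [0.014,0,-0.012],
    [0.015,0,-0.0105],
    [0.016,0,-0.0085]
  ],
  "rotation": [
    [0,0,0],
    [0,0,0],
    [0,0,0],
    [0,0,0],
    [0,0,0],
    [0,0,0],
    [0,0,0],
    [0,0,0],
    [0,0,0],
    [0,0,0]
  ]
}}

```text
clock: 9.4
position: [0.6332, 0.0569, 0.1139]
tool_rot: [-3.141, 0.002, -0.151]
force: [1.0, 4.5, -9.5]
grip_width: 0.017
```

{"fn": "move_arm", "kwargs": {
  "jaw": [255,255,255,255,255,255],
  "dp": [
    [0.017,0,-0.0065],
    [0.018,0,-0.0045],
    [0.0185,0,-0.0025],
    [0.018,0,0],
    [0.01,0,0.001],
    [0,0,0]
  ],
  "rotation": [
    [0,0,0],
    [0,0,0],
    [0,0,0],
    [0,0,0],
    [0,0,0],
    [0,0,0]
  ]
}}

```text
clock: 10.15
position: [0.6989, 0.0469, 0.1244]
tool_rot: [-3.141, -0.001, -0.152]
force: [1.6, 3.1, 4.9]
grip_width: 0.0175
```

```bash
python3 - <<'E'
from h import *
s=bot.observe();print(s["position"],s["force"],s["grip_width"])
cs,i5=shot("scene","s5"); J=np.array([.6166,.0586,0]); u,v=proj(cs,J+[.07,0,.15]).astype(int); print(u,v)
cv2.imwrite("pics/m6.png",cv2.resize(i5[v-80:v+100,u-80:u+80],None,fx=3,fy=3))
E
```

```text
[0.6989 0.0469 0.1244] [1.5503 3.054  4.8727] 0.017467683418344367
309 307
```

View pics/m6.png

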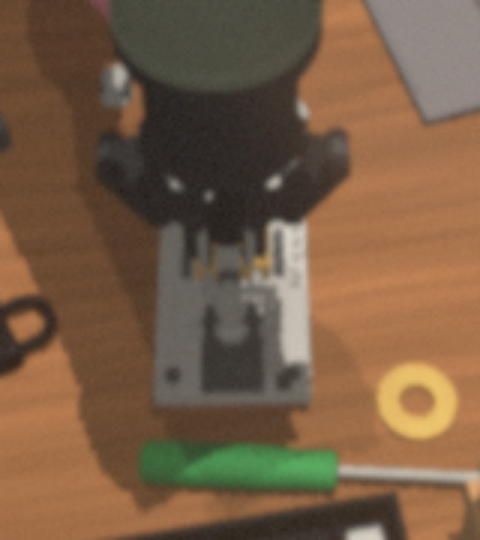

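The hold-down is upright between the fingers. I'll release it, rise, and turn 180° so the camera stays clear of the upright arm.

```bash
python3 - <<'E'
from h import *
print(bot.observe()["qpos"])
J=np.array([.6166,.0586,0]);R=Ro.from_euler('z',-8.8,degrees=True)
g=J+R.apply([-.010,0,0]); print(g)
plan([(.699,.047,.21,-8.8),(.62,.06,.21,81),(*(g[:2]),.17,171.2)],turn=10.6)
E
```

```text
[-0.011   0.7211 -0.2351  1.4338  0.1826  1.0067 -2.0095]
[0.6067 0.0601 0.    ]
dp [[0.0002,-0.0001,-0.0535],[0.0002,-0.0001,-0.0535],'|',[-0.0111,-0.0001,-0.0],[-0.0109,-0.002,-0.0],[-0.0104,-0.0039,-0.0],[-0.0096,-0.0056,-0.0],[-0.0085,-0.0072,-0.0],[-0.0071,-0.0086,-0.0],[-0.0055,-0.0097,-0.0],[-0.0037,-0.0105,-0.0],[-0.0019,-0.011,-0.0],'|',[-0.0003,-0.0018,0.0056],[0.0001,-0.0018,0.0056],[0.0004,-0.0018,0.0056],[0.0007,-0.0017,0.0056],[0.001,-0.0016,0.0056],[0.0012,-0.0014,0.0056],[0.0014,-0.0011,0.0056],[0.0016,-0.0009,0.0056],[0.0018,-0.0006,0.0056],'|']
rot [[-0.0001,-0.0002,0.0003],[-0.0001,-0.0002,0.0003],'|',[0.0,0.0,-0.0554],[0.0,0.0,-0.0554],[0.0,0.0,-0.0554],[0.0,0.0,-0.0554],[0.0,0.0,-0.0554],[0.0,0.0,-0.0554],[0.0,0.0,-0.0554],[0.0,0.0,-0.0554],[0.0,0.0,-0.0554],'|',[0.0,0.0,-0.0557],[0.0,0.0,-0.0557],[0.0,0.0,-0.0557],[0.0,0.0,-0.0557],[0.0,0.0,-0.0557],[0.0,0.0,-0.0557],[0.0,0.0,-0.0557],[0.0,0.0,-0.0557],[0.0,0.0,-0.0557],'|']
```

{"fn": "move_arm", "kwargs": {
  "jaw": [0,0,0,0,0,0,0,0,0,0],
  "dp": [
    [0,0,0],
    [0,0,0],
    [0,0,0],
    [0,0,-0.0535],
    [0,0,-0.0535],
    [-0.011,0,0],
    [-0.011,-0.002,0],
    [-0.0105,-0.004,0],
    [-0.0095,-0.0055,0],
    [-0.0085,-0.007,0]
  ],
  "rotation": [
    [0,0,0],
    [0,0,0],
    [0,0,0],
    [0,0,0],
    [0,0,0],
    [0,0,-0.0555],
    [0,0,-0.0555],
    [0,0,-0.0555],
    [0,0,-0.0555],
    [0,0,-0.0555]
  ]
}}

```text
clock: 11.45
position: [0.6539, 0.0533, 0.209]
tool_rot: [3.141, 0.0, 0.726]
force: [-0.6, 0.3, -0.0]
grip_width: 0.0854
```

{"fn": "move_arm", "kwargs": {
  "jaw": [0,0,0,0,0,0,0,0,0,0],
  "dp": [
    [-0.007,-0.0085,0],
    [-0.0055,-0.0095,0],
    [-0.0035,-0.0105,0],
    [-0.002,-0.011,0],
    [0,-0.002,0.0056],
    [0,-0.0018,0.0056],
    [0,-0.0018,0.0056],
    [0.0007,-0.0017,0.0056],
    [0.001,-0.0016,0.0056],
    [0.0012,-0.0014,0.0056]
  ],
  "rotation": [
    [0,0,-0.0555],
    [0,0,-0.0555],
    [0,0,-0.0555],
    [0,0,-0.0555],
    [0,0,-0.0555],
    [0,0,-0.0555],
    [0,0,-0.0555],
    [0,0,-0.0555],
    [0,0,-0.0555],
    [0,0,-0.0555]
  ]
}}

```text
clock: 12.7
position: [0.6104, 0.0588, 0.182]
tool_rot: [-3.141, 0.0, 2.469]
force: [-0.2, 0.1, 0.1]
grip_width: 0.0853
```

```bash
python3 - <<'E'
from h import *
print(bot.observe()["qpos"]); plan([(.6067,.0601,.15,171.2)],turn=10.6)
E
```

```text
[ 0.3689  0.6493 -0.8685  1.6163  0.5358  1.1305  0.2646]
dp [[0.0015,-0.0005,0.0133],[0.0016,-0.0003,0.0133],[0.0016,0.0,0.0133],'|']
rot [[0.0,0.0,-0.055],[0.0,0.0,-0.055],[0.0,0.0,-0.055],'|']
```

{"fn": "move_arm", "kwargs": {
  "jaw": [0,0,0,0,0],
  "dp": [
    [0.0015,0,0.013],
    [0.0015,0,0.013],
    [0.0015,0,0.013],
    [0,0,0],
    [0,0,0]
  ],
  "rotation": [
    [0,0,-0.055],
    [0,0,-0.055],
    [0,0,-0.055],
    [0,0,0],
    [0,0,0]
  ]
}}

```text
clock: 13.32
position: [0.6075, 0.0608, 0.1513]
tool_rot: [3.141, 0.0, 2.978]
force: [0.2, 0.4, 0.2]
grip_width: 0.0854
```

```bash
python3 - <<'E'
from h import *
s=bot.observe();print(s["position"],s["tool_rot"])
c,im=shot("wrist","w6")
R=Ro.from_euler('z',-8.8,degrees=True); J=np.array([.6166,.0586,0])
for p in [(-27,-25,38),(-27,25,38),(15,25,38),(15,-25,38),(95,0,180)]:
    q=proj(c,J+R.apply(np.array(p)/1e3)); print(p,q); cv2.circle(im,tuple(int(v) for v in q.round()),3,(0,0,255),1)
cv2.imwrite("pics/w6a.png",im)
E
```

```text
[0.6075 0.0608 0.1513] [3.1415 0.0002 2.978 ]
(-27, -25, 38) [282.6839 194.1363]
(-27, 25, 38) [354.7248 193.4576]
(15, 25, 38) [353.7502 250.2343]
(15, -25, 38) [284.8718 250.864 ]
(95, 0, 180) [320.7274 512.9909]
```

View pics/w6a.png

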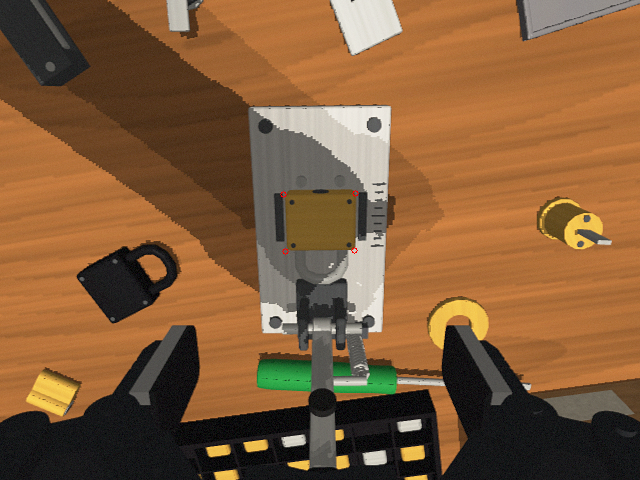

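The hold-down stays up by itself, and the padlock lies as predicted at (321,220). Next: grip and lift it.

```bash
python3 - <<'E'
from h import *
J=np.array([.6166,.0586,0]);R=Ro.from_euler('z',-8.8,degrees=True)
g=J+R.apply([-.012,0,0]); plan([(*g[:2],.04,171.2),(*g[:2],-.012,171.2)])
E
```

```text
dp [[0.0018,-0.0005,0.0696],[0.0017,-0.0005,0.0696],'|',[0.0,-0.0,0.065],'|']
rot [[0.0,0.0001,-0.0015],[0.0,0.0001,-0.0015],'|',[0.0,0.0,0.0],'|']
```

{"fn": "move_arm", "kwargs": {
  "jaw": [0,0,0,0,0,255,255,255,255],
  "dp": [
    [0.0018,-0.0005,0.07],
    [0.0018,-0.0005,0.07],
    [0,0,0.04],
    [0,0,0.025],
    [0,0,0],
    [0,0,0],
    [0,0,0],
    [0,0,0],
    [0,0,0]
  ],
  "rotation": [
    [0,0,-0.0015],
    [0,0,-0.0015],
    [0,0,0],
    [0,0,0],
    [0,0,0],
    [0,0,0],
    [0,0,0],
    [0,0,0],
    [0,0,0]
  ],
  "squeeze": 60
}}

```text
clock: 14.5
position: [0.6052, 0.0605, -0.0116]
tool_rot: [3.142, 0.002, 2.991]
force: [-2.6, -1.9, 12.9]
grip_width: 0.0485
```

```bash
python3 - <<'E'
from h import *
s=bot.observe();print(s["position"],s["force"],s["grip_width"],s["qpos"])
T=np.array([.4318,.2861,0]); R=Ro.from_euler('z',7.5,degrees=True)
for p in [(0,-.034,0),(0,.043,0)]: print(T+R.apply(p))
E
```

```text
[ 0.6052  0.0605 -0.0116] [-2.5597 -1.9405 12.941 ] 0.048490163665695925 [ 0.3338  0.9157 -0.8182  1.7465  0.8553  0.875   0.5434]
[0.4362 0.2524 0.    ]
[0.4262 0.3287 0.    ]
```

```bash
python3 - <<'E'
from h import *
T=np.array([.4318,.2861,0]); R=Ro.from_euler('z',7.8,degrees=True)
g=T+R.apply([-.0206,-.034,0]); print(g)
plan([(.6052,.0605,.10,171.2),(*g[:2],.10,187.8),(*g[:2],.0,187.8)])
E
```

```text
[0.416  0.2496 0.    ]
dp [[-0.0002,0.0,-0.0697],[-0.0001,0.0,-0.0697],'|',[0.054,0.0395,0.0],[0.0516,0.0425,0.0],[0.049,0.0455,0.0],[0.0463,0.0482,0.0],[0.0435,0.0508,0.0],'|',[0.0,-0.0,0.0625],[0.0,-0.0,0.0625],'|']
rot [[0.0,0.0003,0.0005],[0.0,0.0003,0.0005],'|',[0.0,0.0,-0.0184],[0.0,0.0,-0.0184],[0.0,0.0,-0.0184],[0.0,0.0,-0.0184],[0.0,0.0,-0.0184],'|',[0.0,0.0,0.0],[0.0,0.0,0.0],'|']
```

{"fn": "move_arm", "kwargs": {
  "jaw": [255,255,255,255,255,255,255,255,255,255],
  "dp": [
    [0,0,-0.02],
    [0,0,-0.05],
    [0,0,-0.07],
    [0.054,0.0395,0],
    [0.0515,0.0425,0],
    [0.049,0.0455,0],
    [0.0465,0.048,0],
    [0.0435,0.051,0],
    [0,0,0.04],
    [0,0,0]
  ],
  "rotation": [
    [0,0,0],
    [0,0,0],
    [0,0,0],
    [0,0,-0.0185],
    [0,0,-0.0185],
    [0,0,-0.0185],
    [0,0,-0.0185],
    [0,0,-0.0185],
    [0,0,0],
    [0,0,0]
  ]
}}

```text
clock: 15.75
position: [0.4135, 0.2483, 0.0666]
tool_rot: [-3.14, -0.002, -3.0]
force: [0.3, -0.9, -2.8]
grip_width: 0.0485
```

```bash
python3 - <<'E'
from h import *
s=bot.observe();print(s["force"],s["grip_width"],s["qpos"])
plan([(.416,.2496,.0,187.8),(.416,.2496,-.0255,187.8)])
c,im=shot("wrist","w7"); cv2.imwrite("pics/w7.png",im)
E
```

```text
[ 0.2821 -0.8785 -2.8317] 0.04846735205437072 [ 0.0583  0.6939 -0.9938  2.0406  0.7919  0.853   0.3134]
dp [[-0.0017,0.0006,0.0416],[-0.0017,0.0006,0.0416],'|',[0.0,-0.0,0.0319],'|']
rot [[-0.0002,-0.0002,0.0009],[-0.0002,-0.0002,0.0009],'|',[0.0,0.0,0.0],'|']
```

View pics/w7.png

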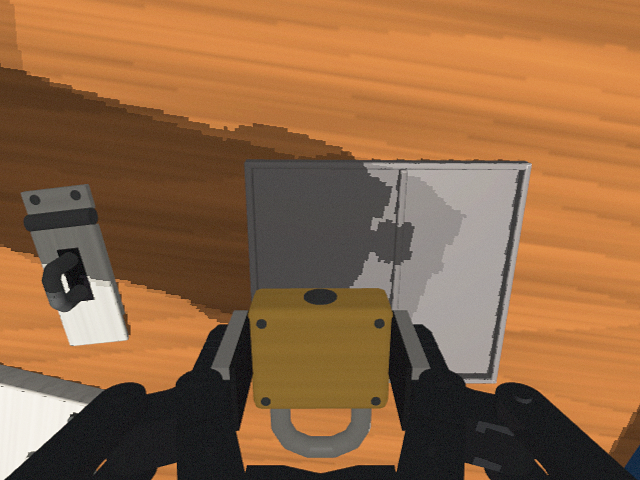

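{"fn": "move_arm", "kwargs": {
  "jaw": [255,255,255,255,255,0,0,0,0,0],
  "dp": [
    [-0.002,0.0005,0.0415],
    [-0.0015,0.0005,0.0415],
    [0,0,0.022],
    [0,0,0.0095],
    [0,0,0],
    [0,0,0],
    [0,0,0],
    [0,0,0],
    [0,0,-0.03],
    [0,0,-0.06]
  ],
  "rotation": [
    [0,0,0.0009],
    [0,0,0.0009],
    [0,0,0],
    [0,0,0],
    [0,0,0],
    [0,0,0],
    [0,0,0],
    [0,0,0],
    [0,0,0],
    [0,0,0]
  ]
}}

```text
clock: 17.05
position: [0.4161, 0.2497, 0.0473]
tool_rot: [-3.141, -0.003, -3.006]
force: [1.0, 0.1, 0.9]
grip_width: 0.0855
```

```bash
python3 - <<'E'
from h import *
s=bot.observe();print(s["position"],s["force"],s["qpos"])
# hasp loop from w7: rays
c,im=load("w7")
for uv,z in [((58,278),.03),((57,262),.034),((60,300),.034),((55,268),.034),((77,190),.008),((38,208),.008),((22,190),.008),((91,184),.008),((128,340),.008),((72,346),.008)]: print(uv,onz(c,uv,z))
c,im=load("w1")
for uv in [(251,290),(291,270),(335,361),(300,376)]: print("w1 hasp",onz(c,uv,.008))
for uv in [(290,315),(295,345)]: print("w1 loop",onz(c,uv,.034))
for uv in [(510,262),(541,249),(578,322),(549,334)]: print("w1 keep",onz(c,uv,.024))
c,im=load("w6")
for uv in [(608,226),(584,229)]: print("w6 cyl",onz(c,uv,.06),onz(c,uv,.036))
c6=c;c1,_=load("w1")
for uv,z in [((567,222),.0),((557,218),.006),((582,230),.036)]: print("w6",onz(c6,uv,z))
for uv,z in [((72,121),.006),((43,124),.036)]: print("w1",onz(c1,uv,z))
E
```

```text
[0.4161 0.2497 0.0473] [1.0168 0.0575 0.8534] [ 0.032   0.7227 -0.957   2.0438  0.8271  0.8231  0.2838]
(58, 278) [0.4457 0.1078 0.03  ]
(57, 262) [0.4342 0.1102 0.034 ]
(60, 300) [0.4568 0.1106 0.034 ]
(55, 268) [0.4378 0.1089 0.034 ]
(77, 190) [0.4009 0.1082 0.008 ]
(38, 208) [0.4147 0.0858 0.008 ]
(22, 190) [0.4053 0.0776 0.008 ]
(91, 184) [0.3963 0.1161 0.008 ]
(128, 340) [0.4948 0.1365 0.008 ]
(72, 346) [0.5044 0.101  0.008 ]
w1 hasp [0.4914 0.1349 0.008 ]
w1 hasp [0.5044 0.0982 0.008 ]
w1 hasp [0.4111 0.0743 0.008 ]
w1 hasp [0.4    0.1081 0.008 ]
w1 loop [0.4768 0.1021 0.034 ]
w1 loop [0.449  0.1029 0.034 ]
w1 keep [ 0.4917 -0.0757  0.024 ]
w1 keep [ 0.4991 -0.0997  0.024 ]
w1 keep [ 0.4293 -0.1309  0.024 ]
w1 keep [ 0.4214 -0.1074  0.024 ]
w6 cyl [0.6373 0.2481 0.06  ] [0.6473 0.2635 0.036 ]
w6 cyl [0.6368 0.2326 0.06  ] [0.6468 0.2466 0.036 ]
w6 [0.6535 0.254  0.    ]
w6 [0.6466 0.2429 0.006 ]
w6 [0.6473 0.2452 0.036 ]
w1 [0.647  0.2396 0.006 ]
w1 [0.6473 0.243  0.036 ]
```

```bash
python3 - <<'E'
from h import *
plan([(.416,.2497,.08,189),(.449,.1034,.08,194.3),(.449,.1034,-.0225,194.3)])
E
```

```text
dp [[0.0002,0.0,-0.0408],'|',[-0.004,-0.0624,-0.0],[-0.0021,-0.0625,-0.0],[-0.0002,-0.0625,-0.0],'|',[0.0,-0.0,0.0641],[0.0,-0.0,0.0641],'|']
rot [[-0.0002,-0.0008,-0.0068],'|',[0.0,0.0,-0.0098],[0.0,0.0,-0.0098],[0.0,0.0,-0.0098],'|',[0.0,0.0,0.0],[0.0,0.0,0.0],'|']
```

{"fn": "move_arm", "kwargs": {
  "jaw": [0,0,0,0,0,0,0,255,255,255],
  "dp": [
    [0,0,-0.041],
    [-0.004,-0.0625,0],
    [-0.002,-0.0625,0],
    [0,-0.0625,0],
    [0,0,0.05],
    [0,0,0.05],
    [0,0,0.028],
    [0,0,0],
    [0,0,0],
    [0,0,0]
  ],
  "rotation": [
    [0,-0.0008,-0.0068],
    [0,0,-0.0098],
    [0,0,-0.0098],
    [0,0,-0.0098],
    [0,0,0],
    [0,0,0],
    [0,0,0],
    [0,0,0],
    [0,0,0],
    [0,0,0]
  ],
  "squeeze": 60
}}

```text
clock: 18.3
position: [0.4505, 0.1035, -0.0213]
tool_rot: [-3.141, 0.004, -2.893]
force: [-0.6, 0.7, 0.8]
grip_width: 0.0322
```

{"fn": "move_arm", "kwargs": {
  "jaw": [255,255,255,255,255,255],
  "dp": [
    [0,0,0],
    [0,0,0],
    [0,0,-0.02],
    [0,0,-0.06],
    [0,0,-0.06],
    [0,0,0]
  ],
  "rotation": [
    [0,0,0],
    [0,0,0],
    [0,0,0],
    [0,0,0],
    [0,0,0],
    [0,0,0]
  ]
}}

```text
clock: 19.05
position: [0.451, 0.1036, 0.0923]
tool_rot: [-3.14, 0.007, -2.893]
force: [-0.3, -1.3, -3.3]
grip_width: 0.0073
```

```bash
python3 - <<'E'
from h import *
s=bot.observe();print(s["position"],s["force"],s["grip_width"],s["qpos"])
c,im=shot("wrist","w8")
E
```

```text
[0.451  0.1036 0.0923] [-0.2837 -1.3315 -3.2619] 0.007252022713741301 [ 0.429   0.6348 -1.0577  2.0782  0.7504  0.8652  0.7476]
```

View pics/w8.png

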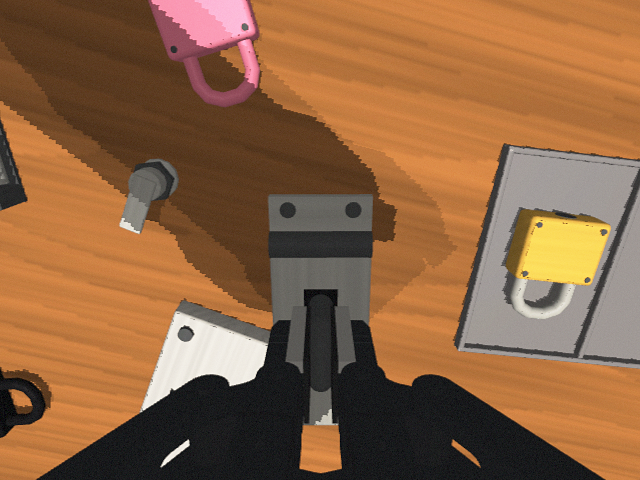

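The hasp is held square with the tool, and the padlock lies in the wide compartment at (565,262).

```bash
python3 - <<'E'
from h import *
s=bot.observe(); c,_=load("w8")
e=onz(c,(320,195),.122); T0=np.array(s["position"]); R0=Ro.from_euler('xyz',s["tool_rot"])
r=R0.inv().apply(e-T0); print("end in tool",r)
off=r[0]-.050; print("plate centre tool x",off)
T=np.array([.4318,.2861,0]); R=Ro.from_euler('z',7.8,degrees=True)
g=T+R.apply([off,.043,0]); print(g)   # tool x = -tray x
plan([(*g[:2],.0923,187.8),(*g[:2],-.0,187.8),(*g[:2],-.0185,187.8)])
E
```

```text
end in tool [ 0.049   0.0004 -0.0316]
plate centre tool x -0.0009786619983612813
[0.425  0.3286 0.    ]
dp [[-0.0096,0.0703,-0.0006],[-0.0077,0.0705,-0.0006],[-0.0057,0.0707,-0.0005],[-0.0037,0.0708,-0.0005],'|',[0.0,-0.0,0.0577],[0.0,-0.0,0.0577],'|',[0.0,-0.0,0.0231],'|']
rot [[-0.0001,0.0004,0.0089],[-0.0001,0.0004,0.0089],[-0.0001,0.0004,0.0089],[-0.0001,0.0004,0.0089],'|',[0.0,0.0,0.0],[0.0,0.0,0.0],'|',[0.0,0.0,0.0],'|']
```

{"fn": "move_arm", "kwargs": {
  "jaw": [255,255,255,255,255,255,255,255,165,165],
  "dp": [
    [-0.0095,0.0705,-0.0005],
    [-0.0075,0.0705,-0.0005],
    [-0.0055,0.0705,-0.0005],
    [-0.0035,0.0705,-0.0005],
    [0,0,0.058],
    [0,0,0.058],
    [0,0,0.023],
    [0,0,0],
    [0,0,0],
    [0,0,0]
  ],
  "rotation": [
    [0,0.0004,0.0089],
    [0,0.0004,0.0089],
    [0,0.0004,0.0089],
    [0,0.0004,0.0089],
    [0,0,0],
    [0,0,0],
    [0,0,0],
    [0,0,0],
    [0,0,0],
    [0,0,0]
  ]
}}

```text
clock: 20.35
position: [0.4236, 0.3286, -0.0196]
tool_rot: [3.142, -0.002, -3.005]
force: [-0.4, 0.2, -0.1]
grip_width: 0.0301
```

{"fn": "move_arm", "kwargs": {
  "jaw": [165,165,165,0],
  "dp": [
    [0,0,0],
    [0,0,-0.06],
    [0,0,-0.075],
    [0,0,-0.06]
  ],
  "rotation": [
    [0,0,0],
    [0,0,0],
    [0,0,0],
    [0,0,0]
  ]
}}

```text
clock: 20.85
position: [0.4237, 0.3288, 0.1384]
tool_rot: [3.141, -0.002, -3.004]
force: [1.4, -0.2, -0.3]
grip_width: 0.0473
```

```bash
python3 - <<'E'
from h import *
s=bot.observe();print(s["position"],s["force"],s["qpos"])
plan([(.6472,.2445,.14,200),(.6472,.2445,-.015,200)])
E
```

```text
[0.4237 0.3288 0.1384] [ 1.3999 -0.1758 -0.2817] [-0.0509  0.6547 -1.0349  1.8541  0.6578  1.024   0.3464]
dp [[-0.0656,-0.0356,-0.0006],[-0.0636,-0.0391,-0.0006],[-0.0615,-0.0424,-0.0006],[-0.0591,-0.0456,-0.0005],'|',[0.0,-0.0,0.0646],[0.0,-0.0,0.0646],[0.0,-0.0,0.0646],'|']
rot [[0.0,-0.0001,-0.0169],[0.0,-0.0001,-0.0169],[0.0,-0.0001,-0.0169],[0.0,-0.0001,-0.0169],'|',[0.0,0.0,0.0],[0.0,0.0,0.0],[0.0,0.0,0.0],'|']
```

```bash
python3 - <<'E'
from h import *
plan([(.6445,.2435,.14,185),(.6445,.2435,-.026,185)])
E
```

```text
dp [[-0.0647,-0.0358,-0.0006],[-0.0652,-0.035,-0.0006],[-0.0656,-0.0342,-0.0006],[-0.066,-0.0334,-0.0005],'|',[0.0,-0.0,0.0692],[0.0,-0.0,0.0692],[0.0,-0.0,0.0692],'|']
rot [[0.0,-0.0001,0.004],[0.0,-0.0001,0.004],[0.0,-0.0001,0.004],[0.0,-0.0001,0.004],'|',[0.0,0.0,0.0],[0.0,0.0,0.0],[0.0,0.0,0.0],'|']
```

{"fn": "move_arm", "kwargs": {
  "jaw": [0,0,0,0,0,0,0,0],
  "dp": [
    [-0.0645,-0.036,0],
    [-0.065,-0.035,0],
    [-0.0655,-0.034,0],
    [-0.066,-0.0335,0],
    [0,0,0.07],
    [0,0,0],
    [0,0,0],
    [0,0,0]
  ],
  "rotation": [
    [0,0,0.004],
    [0,0,0.004],
    [0,0,0.004],
    [0,0,0.004],
    [0,0,0],
    [0,0,0],
    [0,0,0],
    [0,0,0]
  ]
}}

```text
clock: 21.85
position: [0.6444, 0.244, 0.0819]
tool_rot: [3.141, -0.0, -3.054]
force: [0.1, -0.8, 0.1]
grip_width: 0.0853
```

```bash
python3 - <<'E'
from h import *
s=bot.observe();print(s["position"])
c,im=shot("wrist","w9"); hsv=cv2.cvtColor(im,cv2.COLOR_BGR2HSV)
m=cv2.inRange(hsv,(18,140,60),(32,255,255)); n,l,st,ce=cv2.connectedComponentsWithStats(m)
for i in range(1,n):
    if st[i,4]>300: print(st[i],ce[i])
for p in [(.647,.2435,.006),(.647,.2435,.036),(.647,.2435,.06)]: print(proj(c,p))
cv2.imwrite("pics/w9.png",im)
E
```

```text
[0.6444 0.244  0.0819]
[ 295  213   54   68 2408] [321.4676 242.5843]
[ 149  307   77   68 2171] [194.3542 333.5025]
[589 344  36  30 728] [606.1731 358.647 ]
[525 365  39  31 767] [544.7314 380.4694]
[318.7472 238.6881]
[318.6324 255.8784]
[318.519  272.8454]
```

View pics/w9.png

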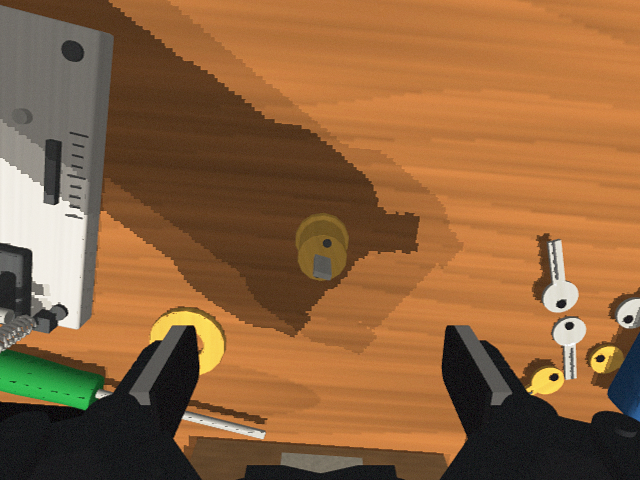

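{"fn": "move_arm", "kwargs": {
  "jaw": [0,0,0,255,255,255,255,255,255,255],
  "dp": [
    [0,0,0.06],
    [0,0,0.05],
    [0,0,0.025],
    [0,0,0],
    [0,0,0],
    [0,0,0],
    [0,0,0],
    [0,0,-0.02],
    [0,0,-0.06],
    [0,0,-0.06]
  ],
  "rotation": [
    [0,0,0],
    [0,0,0],
    [0,0,0],
    [0,0,0],
    [0,0,0],
    [0,0,0],
    [0,0,0],
    [0,0,0],
    [0,0,0],
    [0,0,0]
  ],
  "squeeze": 60
}}

```text
clock: 23.15
position: [0.6438, 0.2432, 0.0859]
tool_rot: [-3.141, -0.003, -3.055]
force: [-0.1, 0.1, -1.3]
grip_width: 0.0259
```

```bash
python3 - <<'E'
from h import *
s=bot.observe();print(s["position"],s["force"],s["grip_width"],s["qpos"])
T=np.array([.449,-.302,0]); R=Ro.from_euler('z',.8,degrees=True)
g=T+R.apply([.041-.0025,.046,0]); print(g)
plan([(.5,.02,.16,182),(*g[:2],.16,181),(*g[:2],.02,181)],step=.0615)
E
```

```text
[0.6438 0.2432 0.0859] [-0.0848  0.1345 -1.2697] 0.025913138708355668 [ 0.068   0.9041 -0.9122  1.4698  0.7505  1.1433  0.6808]
[ 0.4869 -0.2555  0.    ]
dp [[0.0407,-0.0525,-0.0184],[0.0402,-0.0529,-0.0184],[0.0396,-0.0533,-0.0185],[0.039,-0.0537,-0.0185],[0.0385,-0.0541,-0.0185],'|',[0.0057,-0.0687,-0.0],[0.0054,-0.0687,-0.0],[0.0052,-0.0687,-0.0],[0.005,-0.0688,-0.0],[0.0047,-0.0688,-0.0],'|',[-0.0,-0.0,0.0583],[-0.0,-0.0,0.0583],[-0.0,-0.0,0.0583],'|']
rot [[0.0,-0.0002,0.0033],[0.0,-0.0002,0.0033],[0.0,-0.0002,0.0033],[0.0,-0.0002,0.0033],[0.0,-0.0002,0.0033],'|',[0.0,0.0,0.0011],[0.0,0.0,0.0011],[0.0,0.0,0.0011],[0.0,0.0,0.0011],[0.0,0.0,0.0011],'|',[0.0,0.0,0.0],[0.0,0.0,0.0],[0.0,0.0,0.0],'|']
```

{"fn": "move_arm", "kwargs": {
  "jaw": [255,255,255,255,255,255,255,255,255,255],
  "dp": [
    [0.0405,-0.0525,-0.0185],
    [0.04,-0.053,-0.0185],
    [0.0395,-0.0535,-0.0185],
    [0.039,-0.0535,-0.0185],
    [0.0385,-0.054,-0.0185],
    [0.0055,-0.0685,0],
    [0.0055,-0.0685,0],
    [0.005,-0.0685,0],
    [0.005,-0.069,0],
    [0.005,-0.069,0]
  ],
  "rotation": [
    [0,-0.0002,0.0033],
    [0,-0.0002,0.0033],
    [0,-0.0002,0.0033],
    [0,-0.0002,0.0033],
    [0,-0.0002,0.0033],
    [0,0,0.0011],
    [0,0,0.0011],
    [0,0,0.0011],
    [0,0,0.0011],
    [0,0,0.0011]
  ]
}}

```text
clock: 24.4
position: [0.487, -0.2572, 0.1591]
tool_rot: [-3.14, 0.001, -3.124]
force: [0.7, -0.7, -2.3]
grip_width: 0.0259
```

```bash
python3 - <<'E'
from h import *
s=bot.observe();print(s["position"],s["grip_width"],s["qpos"])
plan([(.4869,-.2555,.02,181),(.4869,-.2555,-.0225,181)],step=.06)
E
```

```text
[ 0.487  -0.2572  0.1591] 0.02589567922875625 [ 1.0919  0.6461 -1.0428  1.8015  0.6356  1.0715  1.4017]
dp [[0.0001,0.0008,0.058],[0.0001,0.0008,0.058],[0.0001,0.0007,0.058],'|',[-0.0,-0.0,0.0531],'|']
rot [[-0.0002,0.0001,0.0],[-0.0002,0.0001,0.0],[-0.0002,0.0001,0.0],'|',[0.0,0.0,0.0],'|']
```

{"fn": "move_arm", "kwargs": {
  "jaw": [255,255,255,255,255,255,110,110,110,110],
  "dp": [
    [0,0.001,0.058],
    [0,0.001,0.058],
    [0,0,0.058],
    [0,0,0.035],
    [0,0,0.018],
    [0,0,0],
    [0,0,0],
    [0,0,0],
    [0,0,0],
    [0,0,-0.06]
  ],
  "rotation": [
    [0,0,0],
    [0,0,0],
    [0,0,0],
    [0,0,0],
    [0,0,0],
    [0,0,0],
    [0,0,0],
    [0,0,0],
    [0,0,0],
    [0,0,0]
  ]
}}

```text
clock: 25.65
position: [0.486, -0.2531, 0.0231]
tool_rot: [3.14, -0.003, -3.124]
force: [-0.1, 0.3, 1.1]
grip_width: 0.0486
```

```bash
python3 - <<'E'
from h import *
s=bot.observe();print(s["position"],s["tool_rot"],s["grip_width"])
plan([(.487,-.256,.15,181),(.4545,-.107,.12,197)],step=.06)
E
```

```text
[ 0.486  -0.2531  0.0231] [ 3.1398 -0.0029 -3.1239] 0.048578693976172094
dp [[-0.0003,-0.0011,-0.0529],[-0.0003,-0.0012,-0.0529],[-0.0004,-0.0012,-0.0529],'|',[0.0125,0.0623,0.0125],[0.0066,0.0632,0.0125],[0.0007,0.0635,0.0125],'|']
rot [[0.0002,-0.0003,0.0],[0.0002,-0.0003,0.0],[0.0002,-0.0003,0.0],'|',[0.0,0.0,-0.0296],[0.0,0.0,-0.0296],[0.0,0.0,-0.0296],'|']
```

{"fn": "move_arm", "kwargs": {
  "jaw": [110,110,110,0,0,0,0,0],
  "dp": [
    [0,-0.001,-0.053],
    [0,-0.001,-0.053],
    [0,-0.001,-0.053],
    [0.0125,0.0625,0.0125],
    [0.0065,0.063,0.0125],
    [0,0.0635,0.0125],
    [0,0,0],
    [0,0,0]
  ],
  "rotation": [
    [0,0,0],
    [0,0,0],
    [0,0,0],
    [0,0,-0.0295],
    [0,0,-0.0295],
    [0,0,-0.0295],
    [0,0,0],
    [0,0,0]
  ]
}}

```text
clock: 26.65
position: [0.4558, -0.1073, 0.1217]
tool_rot: [-3.141, 0.001, -2.846]
force: [-0.6, -0.4, 0.1]
grip_width: 0.0853
```

```bash
python3 - <<'E'
from h import *
s=bot.observe();print(s["position"],s["tool_rot"],s["qpos"])
c,im=shot("wrist","w10")
for a in (0,90,180,270):
    pass
R=Ro.from_euler('z',19.4,degrees=True); 
for p in [(-.032,-.0135,.024),(-.032,.0135,.024),(.032,.0135,.024),(.032,-.0135,.024)]:
    q=proj(c,np.array([.4534,-.1063,0])+R.apply(p)); print(q); cv2.circle(im,tuple(int(v) for v in q.round()),3,(0,0,255),1)
cv2.imwrite("pics/w10a.png",im)
E
```

```text
[ 0.4558 -0.1073  0.1217] [-3.1406  0.0006 -2.8464] [ 0.9244  0.6095 -1.1116  2.036   0.6936  0.9337  1.3033]
[299.7681 175.3492]
[341.4377 173.5774]
[343.8919 265.1563]
[305.1268 266.6829]
```

View pics/w10a.png

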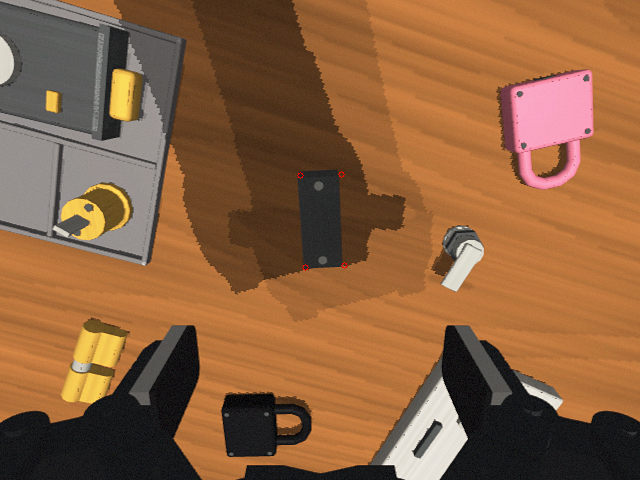

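```bash
python3 - <<'E'
from h import *
plan([(.451,-.107,-.0255,199.4)])
T=np.array([.449,-.302,0]); R=Ro.from_euler('z',.8,degrees=True)
g=T+R.apply([.044,-.034-.0025*-1*-1*-1*-1,0]); 
# tool yaw 90.8: tool x=+tray y, pads at tool x -2.5 -> TCP tray y = -34+2.5
g=T+R.apply([.044,-.034+.0025,0]); print(g)
plan([(.451,-.107,.1,199.4),(g[0],g[1],.12,90.8)],p=[.451,-.107,-.0255],rot=Ro.from_euler('xyz',[180,0,199.4],degrees=True),turn=10.5)
E
```

```text
dp [[0.0019,0.0009,0.0613],[0.0019,0.0009,0.0613],[0.0018,0.0009,0.0613],'|']
rot [[-0.0001,0.0001,-0.0047],[-0.0001,0.0001,-0.0047],[-0.0001,0.0001,-0.0047],'|']
[ 0.4934 -0.3329  0.    ]
dp [[0.0,0.0,-0.0523],[0.0,0.0,-0.0523],[0.0,0.0,-0.0523],'|',[0.004,-0.0258,-0.0023],[-0.0005,-0.0261,-0.0023],[-0.005,-0.0256,-0.0023],[-0.0093,-0.0244,-0.0023],[-0.0133,-0.0225,-0.0023],[-0.017,-0.0198,-0.0023],[-0.0201,-0.0166,-0.0023],[-0.0227,-0.0129,-0.0023],[-0.0246,-0.0088,-0.0023],[-0.0257,-0.0045,-0.0023],[-0.0261,-0.0,-0.0023],'|']
rot [[0.0,0.0,0.0],[0.0,0.0,0.0],[0.0,0.0,0.0],'|',[0.0,0.0,0.0548],[0.0,0.0,0.0548],[0.0,0.0,0.0548],[0.0,0.0,0.0548],[0.0,0.0,0.0548],[0.0,0.0,0.0548],[0.0,0.0,0.0548],[0.0,0.0,0.0548],[0.0,0.0,0.0548],[0.0,0.0,0.0548],[0.0,0.0,0.0548],'|']
```

{"fn": "move_arm", "kwargs": {
  "jaw": [0,0,0,0,255,255,255,255,255,255],
  "dp": [
    [0.002,0.001,0.0615],
    [0.002,0.001,0.0615],
    [0.002,0.001,0.045],
    [0,0,0.016],
    [0,0,0],
    [0,0,0],
    [0,0,0],
    [0,0,0],
    [0,0,-0.03],
    [0,0,-0.065]
  ],
  "rotation": [
    [0,0,-0.0047],
    [0,0,-0.0047],
    [0,0,-0.0047],
    [0,0,0],
    [0,0,0],
    [0,0,0],
    [0,0,0],
    [0,0,0],
    [0,0,0],
    [0,0,0]
  ],
  "squeeze": 60
}}

```text
clock: 27.95
position: [0.4495, -0.1059, 0.0507]
tool_rot: [3.141, -0.001, -2.801]
force: [-0.1, -1.0, -0.7]
grip_width: 0.0252
```

```bash
python3 - <<'E'
from h import *
s=bot.observe();print(s["position"],s["tool_rot"],s["grip_width"],s["force"])
E
```

```text
[ 0.4495 -0.1059  0.0507] [ 3.1406 -0.0013 -2.8014] 0.025212918475612592 [-0.0862 -1.008  -0.7316]
```

{"fn": "move_arm", "kwargs": {
  "jaw": [255,255,255,255,255,255,255,255,255,255],
  "dp": [
    [0,0,-0.065],
    [0.004,-0.026,-0.002],
    [-0.0005,-0.026,-0.002],
    [-0.005,-0.0255,-0.002],
    [-0.0095,-0.0245,-0.002],
    [-0.0135,-0.0225,-0.002],
    [-0.017,-0.02,-0.002],
    [-0.02,-0.0165,-0.002],
    [-0.0225,-0.013,-0.002],
    [-0.0245,-0.009,-0.002]
  ],
  "rotation": [
    [0,0,0],
    [0,0,0.055],
    [0,0,0.055],
    [0,0,0.055],
    [0,0,0.055],
    [0,0,0.055],
    [0,0,0.055],
    [0,0,0.055],
    [0,0,0.055],
    [0,0,0.055]
  ]
}}

```text
clock: 29.2
position: [0.4848, -0.2917, 0.1174]
tool_rot: [3.141, 0.001, 1.921]
force: [0.5, 0.1, -0.9]
grip_width: 0.0252
```

```bash
python3 - <<'E'
from h import *
s=bot.observe();print(s["position"],s["tool_rot"],s["grip_width"],s["qpos"])
plan([(.4934,-.3329,.07,90.8)])
E
```

```text
[ 0.4848 -0.2917  0.1174] [3.1407 0.0009 1.9207] 0.02519904927983263 [ 0.9122  0.6029 -0.6747  1.8077  0.4709  0.8961  0.3719]
dp [[-0.026,-0.0038,0.0296],[-0.0263,0.0006,0.0296],'|']
rot [[0.0002,0.0001,0.0535],[0.0002,0.0001,0.0535],'|']
```

{"fn": "move_arm", "kwargs": {
  "jaw": [255,255,255,255],
  "dp": [
    [-0.026,-0.004,0.0295],
    [-0.0265,0.0005,0.0295],
    [0,0,0],
    [0,0,0]
  ],
  "rotation": [
    [0,0,0.0535],
    [0,0,0.0535],
    [0,0,0],
    [0,0,0]
  ]
}}

```text
clock: 29.7
position: [0.4937, -0.3316, 0.0703]
tool_rot: [3.14, 0.0, 1.593]
force: [0.1, 0.1, -1.6]
grip_width: 0.0252
```

```bash
python3 - <<'E'
from h import *
s=bot.observe();print(s["position"],s["tool_rot"],s["grip_width"],s["force"])
plan([(.4934,-.3329,-.022,90.8)])
E
```

```text
[ 0.4937 -0.3316  0.0703] [3.1403 0.0001 1.5933] 0.025160976913683193 [ 0.1462  0.1244 -1.6234]
dp [[-0.0008,-0.0003,0.0577],[-0.0008,-0.0002,0.0577],'|']
rot [[0.0002,0.0,0.0014],[0.0002,0.0,0.0014],'|']
```

{"fn": "move_arm", "kwargs": {
  "jaw": [255,255,255,255,255,130,130,130,130,130],
  "dp": [
    [-0.001,0,0.055],
    [-0.001,0,0.04],
    [0,0,0.0205],
    [0,0,0],
    [0,0,0],
    [0,0,0],
    [0,0,0],
    [0,0,0],
    [0,0,-0.06],
    [0,0,-0.075]
  ],
  "rotation": [
    [0,0,0.0015],
    [0,0,0.0015],
    [0,0,0],
    [0,0,0],
    [0,0,0],
    [0,0,0],
    [0,0,0],
    [0,0,0],
    [0,0,0],
    [0,0,0]
  ]
}}

```text
clock: 30.95
position: [0.4928, -0.3334, 0.0857]
tool_rot: [-3.141, -0.001, 1.581]
force: [-0.2, -0.9, 0.5]
grip_width: 0.0419
```

```bash
python3 - <<'E'
from h import *
s=bot.observe();print(s["position"],s["tool_rot"],s["grip_width"],s["force"])
plan([(.45,-.30,.23,90.8),(.36,-.45,.3,90.8)])
E
```

```text
[ 0.4928 -0.3334  0.0857] [-3.1406 -0.0012  1.5812] 0.04187884645208031 [-0.212  -0.9373  0.4997]
dp [[0.0142,-0.0177,-0.0601],[0.0142,-0.0177,-0.0601],[0.0142,-0.0177,-0.0601],'|',[-0.0465,-0.0288,-0.0219],[-0.0465,-0.0288,-0.0219],[-0.0465,-0.0288,-0.0219],[-0.0465,-0.0288,-0.0219],'|']
rot [[-0.0001,-0.0001,-0.0004],[-0.0001,-0.0001,-0.0004],[-0.0001,-0.0001,-0.0004],'|',[0.0,0.0,0.0],[0.0,0.0,0.0],[0.0,0.0,0.0],[0.0,0.0,0.0],'|']
```

{"fn": "move_arm", "kwargs": {
  "jaw": [130,130,130,130,130,130,130,130,130,130],
  "dp": [
    [0,0,-0.06],
    [0,0,-0.06],
    [0,0,-0.06],
    [-0.045,-0.03,-0.02],
    [-0.045,-0.03,-0.02],
    [-0.045,-0.03,-0.02],
    [-0.045,-0.03,0],
    [-0.045,-0.03,0],
    [-0.045,-0.03,0],
    [0,0,0]
  ],
  "rotation": [
    [0,0,0],
    [0,0,0],
    [0,0,0],
    [0,0,0],
    [0,0,0],
    [0,0,0],
    [0,0,0],
    [0,0,0],
    [0,0,0],
    [0,0,0]
  ]
}}

```text
clock: 32.2
position: [0.3486, -0.554, 0.2765]
tool_rot: [-3.141, 0.0, 1.576]
force: [0.9, 0.8, -0.7]
grip_width: 0.042
```

```bash
python3 - <<'E'
from h import *
s=bot.observe();print(s["position"],s["clock"])
c,im=shot("top","t2"); c2,i2=shot("scene","s9")
a=cv2.resize(im[130:300,205:505],None,fx=2.66,fy=2.66,interpolation=cv2.INTER_CUBIC)
b=cv2.resize(i2[190:370,70:450],(a.shape[1],int(180*a.shape[1]/380)),interpolation=cv2.INTER_CUBIC)
o=np.vstack([a,b]); print(o.shape); cv2.imwrite("pics/final.png",cv2.resize(o,None,fx=.72,fy=.72) if o.shape[0]>800 else o[:, :])
E
```

```text
[ 0.3486 -0.554   0.2765] 32.2
(830, 798, 3)
```

View pics/final.png

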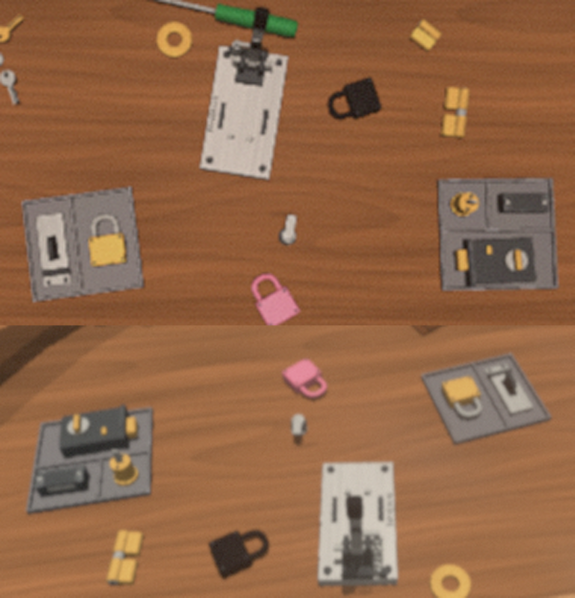

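All four parts lie in their compartments, the latch case is in its own, and the hold-down stands up. Handing in.

```bash
python3 -c "
from workcell import workorder
print(workorder.job_done())"
```

```text
the job is handed in; nothing more can be done
None
```

I made up both lock sets and handed the job in with about 32 s on the robot clock; the system reported no verdict.

- **Order:** I lifted the hold-down along its arc, and a picture after release showed it standing by itself. Only then did I take the padlock out.
- **Placing:** The padlock and hasp went into the gate tray. The rim cylinder and keep went into the latch tray.
- **Last check:** The final top and scene pictures show the four parts in their compartments, the latch case in its own and the hold-down still up. The gripper was clear of everything. I judged level seating from these pictures and the release heights and did not measure it.

**Disagreement with the notes:** The real fingertips are about 35 mm behind the reported TCP (the tool's stated end point). My first grip on the hold-down therefore closed in the air just above it. I found the offset by touching the bare table, at about 59 N wrist force (limit 120 N), and corrected all later grasps for it. Grip widths read about 1–2 mm below nominal on every part.

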